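# Shut the games drawer, test the lid, free its catch and hold it open

## Robot

A 6-joint arm with a two-finger parallel gripper is mounted at the origin on the work surface. World frame = base frame: x ahead of the robot, y to its left, z up, the work surface at z = 0. Lengths are in mm, angles in rad, forces in N, time in s.
With the tool pointing down it reaches from about 400 to 825 mm from the base axis. Payload 7 kg.
Tool frame: the origin (TCP) lies at the centre of the arm's flange, where the gripper is bolted on; the fingertips stand 173 mm ahead of it and the grasp point (between the pads) lies 155 mm ahead of it (grasp_offset is the z of the grasp point in the tool frame, in mm); z points along the fingers, y is the direction in which the jaws open and shut (so a half turn about z gives the same grasp; the last joint's range is limited). The gripper opens to 85 mm and grips with 20 to 120 N. Pads are 22 mm wide; open, the fingers measure 114 mm over their backs; the gripper's body (76 mm by 85 mm) begins 54 mm behind the grasp point. The pads swing forward as they close: fully open they stand 13 mm farther back than shut.
Start: joints at [-0.862, 0.359, 0.012, 0, -1.224, -0.288], TCP at [275.703, -616.104, 404.702] pointing down, gripper open.
Joint ranges: [-3.07, 3.07], [-1.43, 2.12], [-1.02, 1.25], [-3.03, 1.67], [-3.05, -0], [-3.03, 3.03]. Speed limits (rad/s): [2.39, 2.39, 3.01, 3.14, 3.14, 3.14].

## Interface

Orientations are given as a unit quaternion [x, y, z, w].
In Python, from rig import * gives the robot as it stands.
- The arm moves only by the tool jog_arm, never from a script. Its argument "deltas" is one flat list of numbers, 7 for each row, row after row: the turn, a rotation vector about the tool's x, y, z in rad, then the shift along the tool's x, y, z in cm, then the opening in per cent of the stroke, from 0 (shut) to 100 (fully open). In form: [wx, wy, wz, tx, ty, tz, fingers, wx, wy, wz, tx, ty, tz, fingers, ...]. A call has exactly 8 rows; each row is the pose to reach, as a shift and turn from the pose commanded when the call began, along the tool's axes at that moment; what a row does not reach only later rows make up. A row lasts 1/12 s, in which the tool goes at most 41.7 mm and 7.16 degrees, less where a joint would pass 70% of its speed; a pose out of reach is approached as far as the arm can. A call with a gripper value outside its range is refused whole. The fingers move at their own pace and stop on an object; the grip force is fixed at half the most. Time passes only in rows, so rows that repeat a pose let the fingers close, or fill a call up. It gives the time, the measured TCP pose, the force and the opening at its end, in the units of the state.
- get_state(): the state, without advancing time (a new reading comes with each control period).
- read_camera(name): name is "scene" or "top"; returns (picture, depth): 400x640x3 uint8, red, green, blue; 400x640 float32, mm along the optical axis (not along the pixel's ray), 0 where there is no reading.
- calibration(name): a dict with "K" (3x3 intrinsics, pixels), "dist" ([k1, k2, p1, p2, k3] as OpenCV has them; the pictures are not rectified), "rvec" (rotation vector, rad) and "tvec" (3), from world to camera coordinates, as OpenCV has them. Camera axes: x right, y down, z forward; pixel columns grow to the right and rows downward; lengths in mm; the calibration is good to about 2 mm. A picture is of the moment at which its call begins. calibration takes no time and is no camera call.
- sign_off(): hands the job in, once; it reports no verdict.
Trained networks look in the newest picture that a camera, given by its name, has taken for a name from the list of things; names that differ only in an ending like _2 or _b are one class to them, and where a whole thing is asked for, a point or a joint stands for the part that bears it (a point fixed in the world has none). Each returns a list of dicts, best first, with "p" (0 to 1); they miss things now and then, are a little off and sometimes report something else, mostly with a low value. They report only what shows in the picture. A call takes as long as a camera call.
- silhouettes(camera, name): "pixels" (400x640 bool, what is visible of it) and "at" ([column, row] in pixels, amid what is visible of it).
The state is a dict: "time_s": time; "qpos": joint angles; "joint_vel": joint speeds; "joint_torque": joint torques, N m; "position": TCP position; "eef_rot": TCP orientation; "contact_force": force on the tool from outside, world axes, zero at the start; "moment": the same for the moment, N m; "gripper_width": finger opening in mm.
Only numpy, scipy, OpenCV 4.12 (cv2) and the standard library are available. Lean on these libraries where they do the work, as an engineer would, in place of code of your own. Each camera call takes 0.05 s, during which the arm holds its last target. There are 200 camera calls.

## Task

Get the grey games tiers ready for packing up: first push the open lower drawer fully home until it clicks into its detent. Then, before touching the pink slide catch, tug the lid up by its orange pull to learn whether it is caught; if it is, let the lid down and slide the unmarked catch all the way to its other end. Lift the lid by the pull to about 45 degrees and finish there, still gripping the pull and holding the lid open, with the drawer shut and the loose game pieces left where they are.

Things in the scene. Friction and masses are not known exactly. Their poses are not given: they have to be found in the camera images.
- tiers: two stacked grey plastic storage tiers, one fixed unit; origin under the centre of the lower tier, x to its back, y to its left, z up; yaw varies. Lower tier 240 (x) by 260 (y) by 70 high, its front face at x = -120 mm. Upper tier from x = -80 to 120, 55 high, so its top lies 125 mm above the shelf and its front is set back 40 mm from the lower front. The top is a fixed front deck (x = -80 to -35) with the catch, then the lid
- drawer_front (a point): centre of the outer face of the lower tier's light-grey drawer front (246 wide, 56 high, lower edge 8 mm above the shelf), 36 mm above the shelf; flush with the lower tier's front (x = -120 mm in the tiers' frame) when home
- drawer (a joint): how far the drawer is out, m: 0 fully home. It slides along the tiers' x axis (pushed towards +x) with about 1 N of friction; about 13 mm before home it meets a sprung detent that takes some 5 to 6 N to pass, and over the last 3 mm the detent draws it home against a hard stop and keeps it there
- lid_pull (a point): grasp point of the orange pull on the lid, an upright block 24 mm (tiers' x) by 18 mm (tiers' y) by 40 mm tall on top of the lid; the point is 25 mm above the lid's top face and 15 mm below the pull's top. In the tiers' frame with the lid shut: x = -10, y = 50, z = 151 mm. To be pinched from above with the fingers closing along the tiers' y; the pull may turn between the fingers as the lid swings
- lid_hinge (a point): point on the lid's hinge line (along the tiers' y), at the back: x = 105, y = 50, z = 121 mm in the tiers' frame; the pull's grasp point lies 115 mm in front of and 30 mm above it when shut
- lid (a joint): lid angle, rad: 0 shut, grows as its front edge rises, at most 1.3. The lid (139 by 248 by 5 mm, about 250 g) falls shut by itself when let go. When caught it rises only about 0.05 rad (6 mm at the pull) and then stops dead; when not caught it lifts on with about 2 N
- catch_knob (a point): grasp point of the pink catch knob on the front deck, an upright block 16 mm (tiers' x) by 14 mm (tiers' y) by 32 mm tall; the point is 22 mm above the deck, 10 mm below the knob's top. In the tiers' frame at the start: x = -57.5, y = -72, z = 147 mm
- catch (a joint): travel of the catch, m: 0 at its right-hand end (where it starts), 0.024 at its other end towards the tiers' +y; about 1.5 N of friction, stays where it is left. Its hook is hidden under the lid: it catches the lid at one end at most, which end is unmarked and changes from case to case, so at the start the lid may be caught or free (when free at the start, sliding the catch over may lock it)
- dice_cup: steel dice cup, 72 mm across, 85 tall, loose, upright, beside the tiers' left; to be left alone
- pawn: orange plastic pawn, 28 mm across, 47 tall, loose, upright, left of the drawer; to be left alone
- spinner: pink plastic spinner disc, 104 mm across, 20 high with its red button, loose; to be left alone
- ladder_a: wooden ladder from a game, 120 by 32 by 8 mm, lying flat at the tiers' right; to be left alone
- ladder_b: wooden ladder, same size, lying far to the right; to be left alone
- ladder_c: wooden ladder, same size, lying far to the left; to be left alone

How it is judged (in metres and radians):
On the way, in this order (a step that is already met when the one before it is completed fails the run):
1. the drawer is pushed home into its detent (within 3 mm) (value of joint drawer below 0.003 m), for 0.3 s.
2. the lid is tugged up by its pull while the catch is still where it started and the drawer is home (value of joint lid above 0.025 rad and value of joint catch below 0.005 m and value of joint drawer below 0.004 m and distance between the grasp point and lid_pull below 0.035 m), for 0.05 s.
At the end, for the whole second after the job is handed in: the lid stands still at 30 to 60 degrees, gripped at its orange pull (grasp point within 35 mm, over 1 N) and propped by no loose piece; the drawer is home within 4 mm; cup, pawn, spinner and ladders are upright and within 30 mm of where they were (value of joint lid between 0.52 and 1.05 rad and velocity of joint lid between -0.1 and 0.1 rad/s and distance between the grasp point and lid_pull below 0.035 m and contact force between the fingers and lid above 1 N and value of joint drawer below 0.004 m and contact force between lid and dice_cup below 0.1 N and contact force between lid and pawn below 0.1 N and contact force between lid and spinner below 0.1 N and contact force between lid and ladder_a below 0.1 N and contact force between lid and ladder_b below 0.1 N and contact force between lid and ladder_c below 0.1 N and distance of each of dice_cup, pawn, spinner, ladder_a, ladder_b, ladder_c from where it was at the start of the episode below 0.03 m and angle between each of dice_cup, pawn's own z axis and vertical below 0.3 rad); the arm keeps its last pose, push and grip.
It fails at once if a loose game piece is shoved more than 50 mm or tipped over (distance of any of dice_cup, pawn, spinner, ladder_a, ladder_b, ladder_c from where it was at the start of the episode above 0.05 m or angle between any of dice_cup, pawn's own z axis and vertical above 0.6 rad).
It also fails if it takes over 72 s, if anything falls off the work surface, if the arm or the gripper's body presses on something with over 40 N, if the wrist force passes 120 N, or if a joint passes its speed limit or range.

## Working session

There is one attempt and no reset: what is moved stays moved. The work goes in short steps, Python scripts to look and compute and a tool call to move; the robot and the scene stay as the last step left them, time stands still between calls to the robot, and variables do not carry over. Pictures are saved under pics/ and viewed, about 8 in all and at most 12, crops included, and the job is handed in when it is done.

Besides the shell and the picture viewer there is one more tool, called as a command line: name --argument value ..., lists and objects as JSON in quotes. jog_arm: Moves the arm, as the interface text tells. Its arguments: {"type":"object","properties":{"deltas":{"type":"array"}},"required":["deltas"]}

```bash
mkdir -p pics; ls
cat > h.py <<'E'
from rig import *
import numpy as np, cv2
from scipy.spatial.transform import Rotation as R
def world(cam,depth,mask=None):
    c=calibration(cam);K=np.array(c["K"]);d=np.array(c["dist"]);Rm=cv2.Rodrigues(np.array(c["rvec"],float))[0];t=np.array(c["tvec"],float).ravel()
    m=depth>0
    if mask is not None:m&=mask
    v,u=np.nonzero(m)
    n=cv2.undistortPoints(np.stack([u,v],1).astype(float)[:,None],K,d)[:,0]
    z=depth[v,u]
    return (np.c_[n*z[:,None],z]-t)@Rm, u,v
E
python3 - <<'E'
from h import *
s=get_state();print({k:np.round(v,3) for k,v in s.items()})
for cam in ("scene","top"):
    p,d=read_camera(cam);cv2.imwrite(f"pics/{cam}0.png",p[:,:,::-1]);np.save(f"{cam}0.npy",d)
    for n in ("tiers","drawer_front","lid_pull","catch_knob","dice_cup","pawn","spinner"):
        for r in silhouettes(cam,n)[:2]:
            P,u,v=world(cam,d,r["pixels"])
            print(cam,n,round(r["p"],2),np.round(r["at"]),r["pixels"].sum(),np.round(np.median(P,0)) if len(P) else None, np.round(np.percentile(P,[3,97],axis=0)).tolist() if len(P) else None)
E
```

```text
pics
{'time_s': np.float64(0.0), 'qpos': array([-0.862,  0.359,  0.011, -0.   , -1.224, -0.288]), 'joint_vel': array([ 0.001, -0.001,  0.001,  0.001,  0.001,  0.   ]), 'joint_torque': array([-2.0000e-03, -5.8333e+01,  2.9341e+01,  6.9370e+00, -6.0000e-03,
        0.0000e+00]), 'position': array([ 275.628, -615.946,  403.773]), 'eef_rot': array([-0.209,  0.978,  0.001, -0.   ]), 'contact_force': array([ 0.186, -0.328,  0.02 ]), 'moment': array([-0.055,  0.011, -0.016]), 'gripper_width': np.float64(85.48)}
scene tiers 0.56 [333. 239.] 9917 [647. -93. 123.] [[473.0, -205.0, 12.0], [755.0, 50.0, 127.0]]
scene tiers 0.46 [196. 263.] 924 [ 364. -352.   11.] [[319.0, -396.0, 7.0], [406.0, -306.0, 18.0]]
scene drawer_front 0.72 [294. 210.] 945 [479. -57.  42.] [[462.0, -172.0, 21.0], [500.0, 59.0, 63.0]]
scene drawer_front 0.24 [342. 172.] 69 [482. 149.  12.] [[470.0, 141.0, -1.0], [490.0, 160.0, 43.0]]
scene lid_pull 0.76 [340. 240.] 4448 [668. -82. 124.] [[599.0, -191.0, 121.0], [734.0, 41.0, 129.0]]
scene lid_pull 0.55 [297. 232.] 59 [ 569. -139.  151.] [[560.0, -143.0, 128.0], [575.0, -1
[... 201 characters left out ...]
, 188.0, 84.0]]
scene pawn 0.53 [340. 172.] 71 [482. 149.  12.] [[469.0, 141.0, -1.0], [490.0, 160.0, 43.0]]
scene spinner 0.87 [198. 262.] 1004 [ 364. -353.   11.] [[314.0, -398.0, 1.0], [407.0, -306.0, 18.0]]
top tiers 0.86 [334. 179.] 7863 [608. -65. 124.] [[477.0, -188.0, 24.0], [742.0, 56.0, 130.0]]
top drawer_front 0.87 [325. 218.] 1036 [491. -50.  27.] [[465.0, -161.0, 21.0], [518.0, 60.0, 66.0]]
top lid_pull 0.56 [332. 163.] 3715 [666. -70. 126.] [[598.0, -187.0, 121.0], [735.0, 46.0, 131.0]]
top dice_cup 0.57 [262. 170.] 442 [658. 164.  27.] [[618.0, 128.0, -0.0], [682.0, 190.0, 86.0]]
top spinner 0.64 [420. 257.] 795 [ 359. -345.   12.] [[315.0, -392.0, 4.0], [402.0, -300.0, 20.0]]
```

Run:
```python
from h import *
ims=[]
for cam in ("scene","top"):
    p=cv2.imread(f"pics/{cam}0.png");d=np.load(f"{cam}0.npy");P,u,v=world(cam,d)
    hsv=cv2.cvtColor(p,cv2.COLOR_BGR2HSV)[v,u]
    reg=(P[:,0]>420)&(P[:,0]<800)&(P[:,1]>-260)&(P[:,1]<115)
    k=reg&(abs(P[:,2]-125)<6)
    r=cv2.minAreaRect(P[k][:,:2].astype(np.float32));print(cam,"top plate",np.round(r[0],1),np.round(r[1],1),round(r[2],2),np.round(cv2.boxPoints(r)).tolist(), np.median(P[k][:,2]))
    for lo,hi,n in((3,22,"orange"),(150,179,"pink")):
        q=reg&(hsv[:,1]>90)&(hsv[:,0]>=lo)&(hsv[:,0]<=hi)&(P[:,2]>132)
        if q.sum(): print(n,q.sum(),np.round([u[q].mean(),v[q].mean()]),np.round(np.percentile(P[q],[5,50,95],axis=0),1).tolist())
    q=reg&(P[:,0]<560)&(P[:,2]>15)&(P[:,2]<68)&(P[:,1]<75)
    # drawer front: fore-most x per y bin
    f=[]
    for y in range(-170,70,20):
        b=q&(abs(P[:,1]-y)<10)
        if b.sum()>5:f.append((y,round(float(np.percentile(P[b,0],4)))))
    print(f)
    ims.append(cv2.resize(p[110:310,130:470],None,fx=2.3,fy=1.45) if 0 else cv2.resize(p[110:290,170:470],None,fx=1.6667*1.0,fy=1.6667))
cv2.imwrite("pics/a.png",np.vstack(ims))
```

```text
scene top plate [651.1 -71.7] [262.2 201.8] 84.07 [[537.0, -192.0], [738.0, -213.0], [765.0, 48.0], [564.0, 69.0]] 123.76392754785675
orange 109 [345. 210.] [[616.7, -28.8, 133.9], [629.9, -24.6, 159.7], [638.1, -12.6, 165.6]]
pink 53 [299. 228.] [[560.9, -143.2, 133.8], [568.7, -138.4, 151.8], [574.4, -130.2, 156.5]]
[(-170, 458), (-150, 461), (-130, 463), (-110, 465), (-90, 468), (-70, 470), (-50, 473), (-30, 474), (-10, 476), (10, 478), (30, 480), (50, 482)]
top top plate [651.4 -69.3] [261.  201.8] 84.0 [[537.0, -189.0], [738.0, -210.0], [765.0, 50.0], [565.0, 71.0]] 125.38738537624307
orange 58 [317. 171.] [[614.3, -23.9, 137.3], [623.5, -15.4, 164.8], [636.6, -9.1, 167.9]]
pink 28 [357. 190.] [[558.5, -137.4, 147.9], [565.5, -131.0, 156.3], [572.9, -125.6, 158.7]]
[(-170, 458), (-150, 458), (-130, 461), (-110, 463), (-90, 466), (-70, 467), (-50, 470), (-30, 471), (-10, 474), (10, 476), (30, 478), (50, 480)]
```

View pics/a.png

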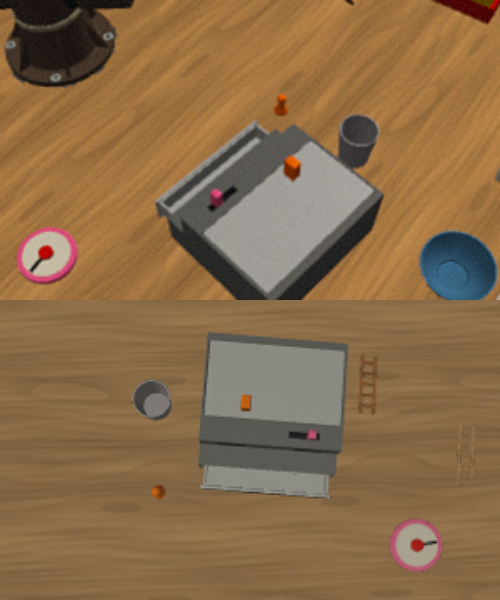

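jog_arm --deltas '[0,0,0.1,-3,3.5,0.5,0,0,0,0.2,-6,7,1,0,0,0,0.3,-9,10.5,1.5,0,0,0,0.4,-12,14,2,0,0,0,0.47,-14.5,17,2.6,0,0,0,0.526,-17,20,3.2,0,0,0,0.526,-19.3,22.4,3.7,0,0,0,0.526,-19.3,22.4,3.7,0]'

```text
time_s: 1.47
position: [360.8, -328.5, 367.3]
eef_rot: [0.051, 0.999, 0.001, 0.0]
contact_force: [-1.1, 0.5, -1.6]
gripper_width: -0.3
```

```bash
cat >> h.py <<'E'
O=np.array([631.3,-68.4,0]);YAW=-0.1045
TR=R.from_euler("z",YAW)
def st():
    s=get_state();r=R.from_quat(s["eef_rot"])
    g=np.array(s["position"])+r.apply([0,0,155])
    f=TR.inv().apply(np.array(s["contact_force"]))
    print("t",round(s["time_s"],2),"tcp",np.round(s["position"],1),"grasp in tiers",np.round(TR.inv().apply(g-O),1),"F tiers",np.round(f,1),"w",round(s["gripper_width"],1))
    t=(TR.inv()*r*R.from_quat([0,1,0,0]).inv()).as_rotvec();print("tilt vs ideal",np.round(t,3))
    return s,r,g
E
python3 -c "
from h import *
st()"
```

```text
t 1.47 tcp [ 360.8 -328.5  367.3] grasp in tiers [-241.8 -286.7  212.3] F tiers [-1.2  0.4 -1.6] w -0.3
tilt vs ideal [ 0.001 -0.     0.002]
```

jog_arm --deltas '[0,0,0,-0.7,4.1,0.5,0,0,0,0,-1.4,8.2,1,0,0,0,0,-2.1,12.3,1.5,0,0,0,0,-2.8,16.4,2,0,0,0,0,-3.5,20.5,2.5,0,0,0,0,-4.2,24.6,3,0,0,0,0,-5,28.7,4,0,0,0,0,-5,28.7,5,0]'

```text
time_s: 2.13
position: [442.4, -47.9, 318.6]
eef_rot: [0.05, 0.999, 0.001, 0.002]
contact_force: [-0.5, -1.2, -0.3]
gripper_width: -0.3
```

jog_arm --deltas '[0,0,0,0,0,3,0,0,0,0,0,0,6,0,0,0,0,0,0,9,0,0,0,0,0,0,11.5,0,0,0,0,0,0,12.5,0,0,0,0,0,0,12.5,0,0,0,0,0,0,12.5,0,0,0,0,0,0,12.5,0]'

```text
time_s: 2.8
position: [440.8, -52.6, 193.6]
eef_rot: [0.052, 0.999, 0.0, 0.001]
contact_force: [-0.2, -0.4, -0.3]
gripper_width: 0.2
```

```bash
python3 -c "
from h import *
st()
p,d=read_camera('scene');cv2.imwrite('pics/b.png',cv2.resize(p[110:290,170:470,::-1],None,fx=2,fy=2))"
```

```text
t 2.8 tcp [440.8 -52.6 193.6] grasp in tiers [-190.9   -4.1   38.6] F tiers [-0.2 -0.5 -0.3] w 0.2
tilt vs ideal [ 0.    -0.001 -0.   ]
```

View pics/b.png

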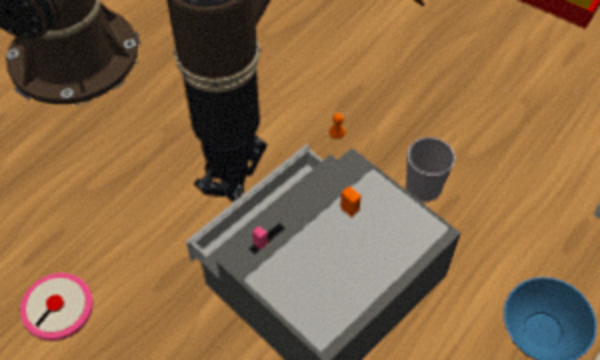

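jog_arm --deltas '[0,0,0,-0.8,0.2,0,0,0,0,0,-1.5,0.4,0,0,0,0,0,-2.2,0.4,0,0,0,0,0,-2.9,0.4,0,0,0,0,0,-3.5,0.4,0,0,0,0,0,-4.1,0.4,0,0,0,0,0,-4.5,0.4,0,0,0,0,0,-4.5,0.4,0,0]'

```text
time_s: 3.52
position: [485.7, -53.6, 192.3]
eef_rot: [0.053, 0.999, -0.0, -0.001]
contact_force: [-0.4, -0.5, -0.6]
gripper_width: -0.2
```

jog_arm --deltas '[0,0,0,-0.2,0,0,0,0,0,0,-0.4,0,0,0,0,0,0,-0.6,0,0,0,0,0,0,-0.8,0,0,0,0,0,0,-1.0,0,0,0,0,0,0,-1.2,0,0,0,0,0,0,-1.2,0,0,0,0,0,0,-1.2,0,0,0]'

```text
time_s: 4.18
position: [497.5, -54.7, 192.7]
eef_rot: [0.053, 0.999, 0.0, 0.0]
contact_force: [-0.7, -0.4, -0.8]
gripper_width: -0.0
```

```bash
python3 -c "
from h import *
st()"
```

```text
t 4.18 tcp [497.5 -54.7 192.7] grasp in tiers [-134.5   -0.3   37.7] F tiers [-0.6 -0.5 -0.8] w -0.0
tilt vs ideal [ 0.    -0.    -0.001]
```

jog_arm --deltas '[0,0,0,-0.1,0,0,0,0,0,0,-0.2,0,0,0,0,0,0,-0.3,0,0,0,0,0,0,-0.4,0,0,0,0,0,0,-0.5,0,0,0,0,0,0,-0.5,0,0,0,0,0,0,-0.5,0,0,0,0,0,0,-0.5,0,0,0]'

```text
time_s: 4.85
position: [499.1, -55.7, 191.6]
eef_rot: [0.053, 0.999, -0.001, -0.004]
contact_force: [-13.5, 2.2, 3.4]
gripper_width: 0.1
```

```bash
python3 -c "
from h import *
st()
p,d=read_camera('top');cv2.imwrite('pics/c.png',cv2.resize(p[120:260,230:430,::-1],None,fx=3,fy=3))
P,u,v=world('top',d);T=TR.inv().apply(P-O)
for y in (-110,-90,-70,70,90,110):
  k=(abs(T[:,1]-y)<8)&(T[:,2]>20)&(T[:,2]<64)&(T[:,0]<-90);print(y,k.sum(),np.round(np.percentile(T[k,0],[4]),1) if k.sum() else '')"
```

```text
t 4.85 tcp [499.1 -55.7 191.6] grasp in tiers [-134.    -1.5   36.6] F tiers [-13.6   0.8   3.4] w 0.1
tilt vs ideal [-0.002  0.007 -0.002]
-110 7 [-497.]
-90 0 
-70 5 [-595.1]
70 0 
90 0 
110 0
```

View pics/c.png

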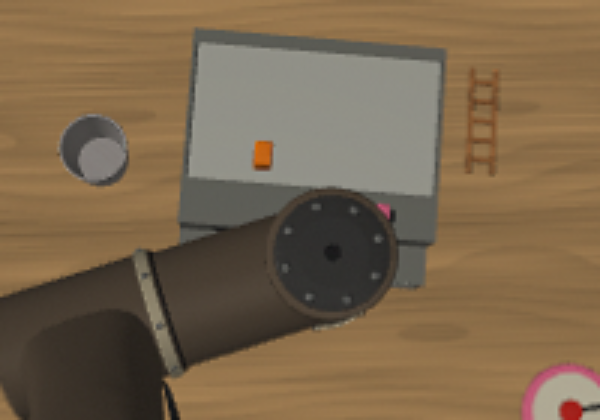

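jog_arm --deltas '[0,0,0,-0.1,0,0,0,0,0,0,-0.2,0,0,0,0,0,0,-0.3,0,0,0,0,0,0,-0.3,0,0,0,0,0,0,-0.3,0,0,0,0,0,0,-0.3,0,0,0,0,0,0,-0.3,0,0,0,0,0,0,-0.3,0,0,0]'

```text
time_s: 5.57
position: [499.7, -56.5, 190.6]
eef_rot: [0.054, 0.999, -0.001, -0.007]
contact_force: [-20.3, 3.5, 4.8]
gripper_width: 0.2
```

```bash
python3 -c "
from h import *
st()"
```

```text
t 5.57 tcp [499.7 -56.5 190.6] grasp in tiers [-134.2   -2.4   35.7] F tiers [-20.5   1.3   4.8] w 0.2
tilt vs ideal [-0.003  0.013 -0.003]
```

jog_arm --deltas '[0,0,0,1,0,0,0,0,0,0,3,0,0,0,0,0,0,5,0,0,0,0,0,0,7,0,-3,0,0,0,0,7,0,-7,0,0,0,0,7,0,-11,0,0,0,0,7,0,-15,0,0,0,0,7,0,-17.4,0]'

```text
time_s: 6.23
position: [436.5, -48.0, 372.0]
eef_rot: [0.052, 0.999, 0.001, 0.004]
contact_force: [1.4, 0.3, -0.7]
gripper_width: -0.1
```

```bash
python3 -c "
from h import *
st()
for cam in ('top','scene'):
  p,d=read_camera(cam);cv2.imwrite(f'pics/{cam}1.png',p[:,:,::-1])
  P,u,v=world(cam,d);T=TR.inv().apply(P-O)
  hsv=cv2.cvtColor(p,cv2.COLOR_RGB2HSV)[v,u]
  for y in (-110,-90,-70,70,90,110):
    k=(abs(T[:,1]-y)<8)&(T[:,2]>20)&(T[:,2]<64)&(abs(T[:,0]+130)<50);print(cam,y,k.sum(),np.round(np.percentile(T[k,0],[4]),1) if k.sum() else '')
  for lo,hi in((3,22),(150,179)):
    q=(hsv[:,1]>90)&(hsv[:,0]>=lo)&(hsv[:,0]<=hi)&(T[:,2]>150)&(abs(T[:,0])<120)&(abs(T[:,1])<120)
    if q.sum():print(q.sum(),np.round(np.percentile(T[q],[5,50,95],axis=0),1).tolist())
"
```

```text
t 6.23 tcp [436.5 -48.  372. ] grasp in tiers [-194.6    0.3  217. ] F tiers [ 1.4  0.4 -0.7] w -0.1
tilt vs ideal [ 0.002 -0.008  0.   ]
top -110 0 
top -90 1 [-104.7]
top -70 0 
top 70 5 [-120.5]
top 90 5 [-120.8]
top 110 5 [-120.8]
50 [[-21.9, 43.4, 159.3], [-11.2, 50.2, 164.5], [0.3, 58.5, 167.8]]
25 [[-65.2, -75.2, 152.7], [-58.1, -69.6, 155.8], [-51.2, -63.7, 159.5]]
scene -110 0 
scene -90 1 [-111.6]
scene -70 0 
scene 70 0 
scene 90 1 [-114.6]
scene 110 0 
74 [[-19.6, 39.8, 151.1], [-7.7, 45.1, 162.1], [1.8, 55.7, 166.2]]
31 [[-63.0, -79.9, 150.4], [-56.2, -74.2, 154.6], [-50.6, -67.2, 156.7]]
```

jog_arm --deltas '[0,0,0,-3.5,1,-1,60,0,0,0,-7,2,-1,60,0,0,0,-10.5,3,-1,60,0,0,0,-14,4,-1,60,0,0,0,-17,5,-1,60,0,0,0,-18.4,5,-1,60,0,0,0,-18.4,5,-1,60,0,0,0,-18.4,5,-1,60]'

```text
time_s: 7.0
position: [624.6, -17.6, 375.6]
eef_rot: [0.053, 0.999, -0.0, -0.0]
contact_force: [-1.0, -0.5, -1.1]
gripper_width: 51.3
```

```bash
python3 -c "
from h import *
st()"
```

```text
t 7.0 tcp [624.6 -17.6 375.6] grasp in tiers [-12.   49.8 220.6] F tiers [-1.  -0.6 -1.1] w 51.3
tilt vs ideal [-0.     0.001 -0.001]
```

Down 68 mm, then close.

jog_arm --deltas '[0,0,0,-0.1,0,2,60,0,0,0,-0.2,0,4,60,0,0,0,-0.2,0,5.5,60,0,0,0,-0.2,0,6.3,60,0,0,0,-0.2,0,6.8,60,0,0,0,-0.2,0,6.8,60,0,0,0,-0.2,0,6.8,60,0,0,0,-0.2,0,6.8,60]'

```text
time_s: 7.67
position: [626.2, -17.9, 310.0]
eef_rot: [0.052, 0.999, 0.0, 0.001]
contact_force: [-0.8, -0.5, -0.7]
gripper_width: 51.2
```

jog_arm --deltas '[0,0,0,0,0,0,10,0,0,0,0,0,0,10,0,0,0,0,0,0,10,0,0,0,0,0,0,10,0,0,0,0,0,0,10,0,0,0,0,0,0,10,0,0,0,0,0,0,10,0,0,0,0,0,0,10]'

```text
time_s: 8.33
position: [626.1, -16.6, 309.6]
eef_rot: [0.052, 0.999, 0.001, 0.001]
contact_force: [-2.4, 8.0, 5.2]
gripper_width: 16.8
```

```bash
python3 -c "
from h import *
st()
p,d=read_camera('scene');cv2.imwrite('pics/d.png',cv2.resize(p[110:290,170:470,::-1],None,fx=2,fy=2))"
```

```text
t 8.33 tcp [626.1 -16.6 309.6] grasp in tiers [-10.3  51.3 154.6] F tiers [-3.3  7.7  5.2] w 16.8
tilt vs ideal [ 0.002 -0.002  0.   ]
```

View pics/d.png

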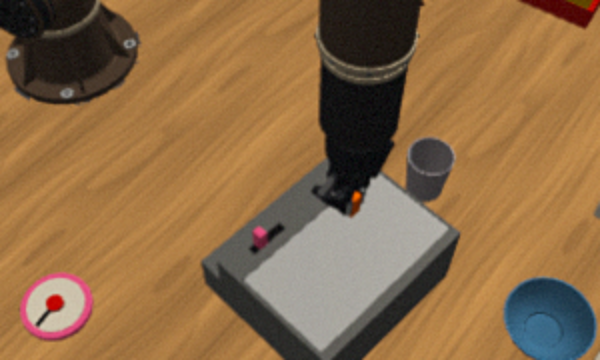

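jog_arm --deltas '[0,0,0,0,0,-0.1,10,0,0,0,0,0,-0.2,10,0,0,0,-0.1,0,-0.3,10,0,0,0,-0.1,0,-0.4,10,0,0,0,-0.2,0,-0.6,10,0,0,0,-0.2,0,-0.8,10,0,0,0,-0.2,0,-0.9,10,0,0,0,-0.2,0,-0.9,10]'

```text
time_s: 9.05
position: [628.2, -16.8, 315.7]
eef_rot: [0.053, 0.999, 0.001, -0.0]
contact_force: [6.7, 6.2, -13.9]
gripper_width: 16.8
```

```bash
python3 -c "
from h import *
st()"
```

```text
t 9.05 tcp [628.2 -16.8 315.7] grasp in tiers [ -8.5  51.3 160.7] F tiers [  6.    6.9 -13.9] w 16.8
tilt vs ideal [ 0.002  0.    -0.001]
```

jog_arm --deltas '[0,0,0,0,0,-0.1,10,0,0,0,0,0,-0.2,10,0,0,0,0,0,-0.3,10,0,0,0,0,0,-0.4,10,0,0,0,0,0,-0.4,10,0,0,0,0,0,-0.4,10,0,0,0,0,0,-0.4,10,0,0,0,0,0,-0.4,10]'

```text
time_s: 9.72
position: [628.7, -16.9, 316.9]
eef_rot: [0.053, 0.999, 0.001, -0.001]
contact_force: [16.1, 3.4, -32.2]
gripper_width: 17.0
```

```bash
python3 -c "
from h import *
st()"
```

```text
t 9.72 tcp [628.7 -16.9 316.9] grasp in tiers [ -8.2  51.3 161.9] F tiers [ 15.7   5.1 -32.2] w 17.0
tilt vs ideal [ 0.002  0.002 -0.001]
```

jog_arm --deltas '[0,0,0,0.1,0,0.4,10,0,0,0,0.2,0,0.8,10,0,0,0,0.2,0,1.2,10,0,0,0,0.2,0,1.3,10,0,0,0,0.2,0,1.3,60,0,0,0,0.2,0,1.3,60,0,0,0,0.2,0,1.3,60,0,0,0,0.2,0,1.3,60]'

```text
time_s: 10.38
position: [625.9, -18.1, 308.7]
eef_rot: [0.053, 0.999, -0.0, -0.0]
contact_force: [0.2, 0.8, -0.4]
gripper_width: 51.4
```

jog_arm --deltas '[0,0,0,0,0,-1.5,60,0,0,0,0,0,-3.5,60,0,0,0,0,0,-5.5,60,0,0,0,1.5,-3,-6,60,0,0,0,3,-6.5,-6,60,0,0,0,4.7,-10,-6,60,0,0,0,4.7,-12.2,-6,60,0,0,0,4.7,-12.2,-6,60]'

```text
time_s: 11.05
position: [564.8, -137.7, 369.1]
eef_rot: [0.054, 0.999, -0.0, 0.0]
contact_force: [0.8, 0.3, 0.5]
gripper_width: 51.4
```

```bash
python3 -c "
from h import *
st()"
```

```text
t 11.05 tcp [ 564.8 -137.7  369.1] grasp in tiers [-58.9 -75.9 214.1] F tiers [0.8 0.4 0.5] w 51.4
tilt vs ideal [-0.    -0.    -0.004]
```

jog_arm --deltas '[0,0,0,0,0,2,60,0,0,0,0,0,4,60,0,0,0,0,0,5.5,60,0,0,0,0,0,6.3,60,0,0,0,0,0,6.5,60,0,0,0,0,0,6.5,60,0,0,0,0,0,6.5,60,0,0,0,0,0,6.5,60]'

```text
time_s: 11.72
position: [566.8, -134.3, 304.7]
eef_rot: [0.052, 0.999, -0.0, 0.001]
contact_force: [-0.3, -0.4, 0.5]
gripper_width: 51.3
```

jog_arm --deltas '[0,0,0,0,0,0,5,0,0,0,0,0,0,5,0,0,0,0,0,0,5,0,0,0,0,0,0,5,0,0,0,0,0,0,5,0,0,0,0,0,0,5,0,0,0,0,0,0,5,0,0,0,0,0,0,5]'

```text
time_s: 12.38
position: [566.6, -133.1, 304.5]
eef_rot: [0.052, 0.999, 0.001, 0.001]
contact_force: [-1.8, 8.8, 5.3]
gripper_width: 12.9
```

```bash
python3 -c "
from h import *
st()"
```

```text
t 12.38 tcp [ 566.6 -133.1  304.5] grasp in tiers [-57.4 -70.8 149.5] F tiers [-2.7  8.6  5.3] w 12.9
tilt vs ideal [ 0.002 -0.001 -0.   ]
```

jog_arm --deltas '[0,0,0,0,0.4,0,5,0,0,0,0,0.8,0,5,0,0,0,0,1.2,0,5,0,0,0,0,1.6,0,5,0,0,0,0,2.0,0,5,0,0,0,0,2.4,0,5,0,0,0,0,2.7,0,5,0,0,0,0,2.7,0,5]'

```text
time_s: 13.05
position: [569.3, -108.2, 304.5]
eef_rot: [0.052, 0.999, -0.001, 0.0]
contact_force: [-0.7, -6.6, 5.3]
gripper_width: 12.4
```

```bash
python3 -c "
from h import *
st()"
```

```text
t 13.05 tcp [ 569.3 -108.2  304.5] grasp in tiers [-57.5 -46.4 149.5] F tiers [ 0.  -6.6  5.3] w 12.4
tilt vs ideal [-0.003 -0.     0.   ]
```

jog_arm --deltas '[0,0,0,0,0,0,60,0,0,0,0,0,0,60,0,0,0,0,0,0,60,0,0,0,0,0,0,60,0,0,0,0,0,-2,60,0,0,0,0,0,-4,60,0,0,0,0,0,-6,60,0,0,0,0,0,-6,60]'

```text
time_s: 13.72
position: [570.4, -107.5, 367.8]
eef_rot: [0.052, 0.999, -0.0, 0.003]
contact_force: [0.9, 0.2, 0.6]
gripper_width: 51.7
```

jog_arm --deltas '[0,0,0,-1.5,3,0,60,0,0,0,-3,6,0,60,0,0,0,-4.7,9.5,0,60,0,0,0,-4.7,9.5,0,60,0,0,0,-4.7,9.5,1,60,0,0,0,-4.7,9.5,1,60,0,0,0,-4.7,9.5,1,60,0,0,0,-4.7,9.5,1,60]'

```text
time_s: 14.38
position: [625.4, -18.7, 353.4]
eef_rot: [0.053, 0.999, -0.0, -0.0]
contact_force: [-0.1, -0.3, 0.5]
gripper_width: 51.1
```

```bash
python3 -c "
from h import *
st()
p,d=read_camera('scene');cv2.imwrite('pics/e.png',cv2.resize(p[110:290,170:470,::-1],None,fx=2,fy=2))
P,u,v=world('scene',d);T=TR.inv().apply(P-O);hsv=cv2.cvtColor(p,cv2.COLOR_RGB2HSV)[v,u]
q=(hsv[:,1]>90)&(hsv[:,0]>=150)&(T[:,2]>150)&(abs(T[:,0])<120)&(abs(T[:,1])<120)
print(q.sum(),np.round(np.percentile(T[q],[5,50,95],axis=0),1).tolist())"
```

```text
t 14.38 tcp [625.4 -18.7 353.4] grasp in tiers [-11.1  48.8 198.4] F tiers [-0.  -0.3  0.5] w 51.1
tilt vs ideal [-0.     0.001 -0.002]
133 [[-61.5, -53.0, 152.8], [14.5, 13.6, 404.6], [35.5, 54.1, 592.9]]
```

View pics/e.png

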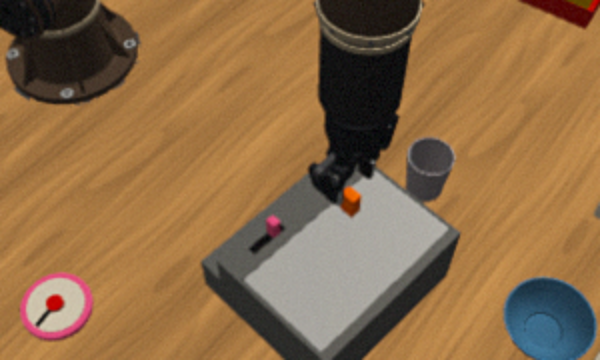

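jog_arm --deltas '[0,0,0,-0.1,0.1,1.5,60,0,0,0,-0.1,0.1,3,60,0,0,0,-0.1,0.1,4,60,0,0,0,-0.1,0.1,4.5,60,0,0,0,-0.1,0.1,4.5,60,0,0,0,-0.1,0.1,4.5,60,0,0,0,-0.1,0.1,4.5,10,0,0,0,-0.1,0.1,4.5,10]'

```text
time_s: 15.1
position: [627.3, -17.0, 309.6]
eef_rot: [0.053, 0.999, 0.0, 0.001]
contact_force: [-0.8, 0.3, -0.5]
gripper_width: 28.1
```

jog_arm --deltas '[0,0,0,0,0,0,10,0,0,0,0,0,0,10,0,0,0,0,0,0,10,0,0,0,0,0,0,10,0,0,0,0,0,-0.2,10,0,0,0,0,0,-0.4,10,0,0,0,-0.1,0,-0.6,10,0,0,0,-0.2,0,-0.9,10]'

```text
time_s: 15.77
position: [629.4, -16.7, 316.4]
eef_rot: [0.053, 0.999, 0.0, -0.0]
contact_force: [5.8, 3.6, -8.6]
gripper_width: 17.3
```

```bash
python3 -c "
from h import *
st()
h=np.array([105,121]);a=np.array([-115,33])
for t in (.15,.3,.45,.6,.75): 
  c,s=np.cos(t),np.sin(t);print(t,h+[a[0]*c+a[1]*s,-a[0]*s+a[1]*c]-np.array([-10,154]))"
```

```text
t 15.77 tcp [629.4 -16.7 316.4] grasp in tiers [ -7.3  51.4 161.4] F tiers [ 5.4  4.2 -8.6] w 17.3
tilt vs ideal [ 0.001  0.    -0.001]
0.15 [ 6.22278441 16.81483081]
0.3 [14.88847057 32.51092791]
0.45 [25.80244586 46.7357908 ]
0.6 [38.71960591 59.16995973]
0.75 [53.34985916 69.53419008]
```

jog_arm --deltas '[0,0,0,0,0,-0.1,10,0,0,0,-0.1,0,-0.2,10,0,0,0,-0.1,0,-0.3,10,0,0,0,-0.2,0,-0.4,10,0,0,0,-0.2,0,-0.5,10,0,0,0,-0.3,0,-0.6,10,0,0,0,-0.3,0,-0.6,10,0,0,0,-0.3,0,-0.6,10]'

```text
time_s: 16.43
position: [631.8, -17.0, 322.0]
eef_rot: [0.053, 0.999, 0.0, -0.001]
contact_force: [3.9, 4.9, -7.3]
gripper_width: 17.2
```

```bash
python3 -c "
from h import *
st()"
```

```text
t 16.43 tcp [631.8 -17.  322. ] grasp in tiers [ -5.2  51.3 167. ] F tiers [ 3.3  5.3 -7.3] w 17.2
tilt vs ideal [ 0.001  0.002 -0.001]
```

jog_arm --deltas '[0,0,0,-0.2,0,-0.4,10,0,0,0,-0.4,0,-0.8,10,0,0,0,-0.7,0,-1.3,10,0,0,0,-1.0,0,-1.75,10,0,0,0,-1.35,0,-2.2,10,0,0,0,-1.7,0,-2.7,10,0,0,0,-2.1,0,-3.2,10,0,0,0,-2.1,0,-3.2,10]'

```text
time_s: 17.1
position: [652.6, -19.1, 354.4]
eef_rot: [0.053, 0.999, 0.0, -0.002]
contact_force: [-1.4, 5.3, -4.7]
gripper_width: 17.2
```

```bash
python3 -c "
from h import *
st()"
```

```text
t 17.1 tcp [652.6 -19.1 354.4] grasp in tiers [ 15.5  51.3 199.4] F tiers [-1.9  5.1 -4.7] w 17.2
tilt vs ideal [ 0.001  0.003 -0.001]
```

jog_arm --deltas '[0,0,0,-0.4,0,-0.4,10,0,0,0,-0.8,0,-0.8,10,0,0,0,-1.3,0,-1.2,10,0,0,0,-1.7,0,-1.5,10,0,0,0,-2.2,0,-1.9,10,0,0,0,-2.7,0,-2.3,10,0,0,0,-2.7,0,-2.3,10,0,0,0,-2.7,0,-2.3,10]'

```text
time_s: 17.77
position: [679.2, -21.9, 376.4]
eef_rot: [0.053, 0.999, 0.0, -0.002]
contact_force: [-0.3, 5.6, -6.7]
gripper_width: 17.1
```

```bash
python3 -c "
from h import *
st()
ims=[]
for cam in ('scene','top'):
  p,d=read_camera(cam);ims.append(cv2.resize(p[110:290,170:470,::-1],None,fx=1.6667,fy=1.6667))
  P,u,v=world(cam,d);T=TR.inv().apply(P-O)
  k=(T[:,0]>0)&(T[:,0]<100)&(T[:,1]>-110)&(T[:,1]<-20)&(T[:,2]>115)&(T[:,2]<240)
  m=np.polyfit(T[k,0],T[k,2],1);print(cam,k.sum(),'lid deg',np.degrees(np.arctan(-m[0])))
  for y in (70,90,110):
    k=(abs(T[:,1]-y)<8)&(T[:,2]>20)&(T[:,2]<64)&(abs(T[:,0]+130)<50)
    if k.sum(): print('drawer',np.round(np.percentile(T[k,0],4),1))
  for n in ('dice_cup','pawn','spinner'):
    for r in silhouettes(cam,n)[:1]: print(n,np.round(r['at']),np.round(np.median(world(cam,d,r['pixels'])[0],0)))
cv2.imwrite('pics/f.png',np.vstack(ims))"
```

```text
t 17.77 tcp [679.2 -21.9 376.4] grasp in tiers [ 42.1  51.3 221.4] F tiers [-0.9  5.5 -6.7] w 17.1
tilt vs ideal [ 0.001  0.004 -0.001]
scene 1701 lid deg 39.67768613746806
drawer -122.0
dice_cup [389. 190.] [659. 179.  56.]
pawn [341. 175.] [482. 148.  14.]
spinner [197. 261.] [ 364. -353.   11.]
top 816 lid deg 39.48312526923562
drawer -120.5
drawer -120.6
drawer -120.6
dice_cup [267. 172.] [665. 147.  22.]
pawn [348. 155.] [ 664. -111.  187.]
spinner [418. 258.] [ 360. -346.   12.]
```

View pics/f.png

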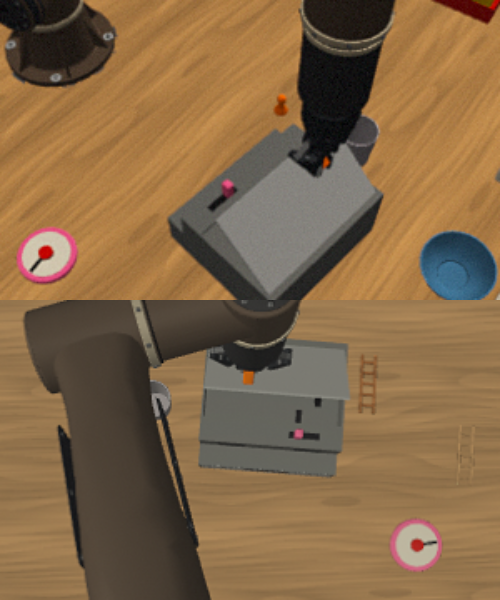

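jog_arm --deltas '[0,0,0,0,0,0,10,0,0,0,0,0,0,10,0,0,0,0,0,0,10,0,0,0,0,0,0,10,0,0,0,0,0,0,10,0,0,0,0,0,0,10,0,0,0,0,0,0,10,0,0,0,0,0,0,10]'

```text
time_s: 18.83
position: [679.1, -21.9, 376.4]
eef_rot: [0.053, 0.999, 0.0, -0.002]
contact_force: [0.8, 4.8, -7.0]
gripper_width: 17.0
```

```bash
python3 -c "
from h import *
s,_,_=st()
if s['gripper_width']>14: print(sign_off())"
```

```text
t 18.83 tcp [679.1 -21.9 376.4] grasp in tiers [ 42.1  51.3 221.4] F tiers [ 0.3  4.9 -7. ] w 17.0
tilt vs ideal [ 0.001  0.004 -0.001]
the job is handed in; nothing more can be done
None
```

The job is handed in at about 18.8 s of the 72 s allowed, with the lid held open by its pull and the drawer shut; `sign_off()` gave no verdict.

**What I did**
1. I pushed the drawer home until it met the hard stop at about 20 N.
2. I tugged the lid by its pull. It stopped dead after about 6–7 mm while the force rose to about 32 N, so it was caught.
3. I let the lid down and slid the catch about 24 mm, up against its other end.
4. I gripped the pull again. The lid now lifted freely, and I raised it.

**Last checks**
- **Lid:** depth puts it at about 39.5°, and the gripper position puts it at about 43°. The two disagree by a few degrees, but both lie well within 30 to 60°. The arm did not move during the final hold.
- **Grip:** the fingers are still closed on the pull at 17 mm.
- **Drawer:** its front measures 120.5–122 mm ahead of the tiers' origin, against 120 mm when home.
- **Loose pieces:** the pawn (scene camera) and the spinner (both cameras) measured where they began. I checked the ladders only by eye: `ladder_a` and the ladder to its right look unmoved in the last top view, and `ladder_c` was not checked.
- **Checks that disagreed:** the cup reading differed from the start by about 20 mm because the arm half hid the cup, which looked upright and in place. The top camera's pawn reading at the end was a false hit on the catch knob.

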